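Latch the parted casting mould

ROBOT

A 7-joint arm with a two-finger parallel gripper is mounted at the origin on the work surface. World frame = base frame: x ahead of the robot, y to its left, z up, the work surface at z = 0. Lengths are in m, angles in rad, forces in N, time in s.
With the tool pointing down it reaches from about 0.4 to 0.85 m from the base axis. Payload 4.4 kg.
Tool frame: the origin (TCP) lies on the centre line of the jaws, within the pads' length; the fingertips stand r.tip_extent ahead of it and the grasp point (between the pads) lies 3 mm ahead of it (r.tip_extent is the distance from the TCP to the fingertips, in m); z points along the fingers, y is the direction in which the jaws open and shut (so a half turn about z gives the same grasp; the last joint's range is limited). The gripper opens to 94 mm and grips with 3 to 60 N. Pads are 16 mm wide; open, the fingers measure 119 mm over their backs; the gripper's body (75 mm by 177 mm) begins 78 mm behind the grasp point.
Start: joints at [-1.315, 0.628, 0.038, 1.517, -0.027, 0.996, -0.02], TCP at [0.206, 0.617, 0.227] pointing down, gripper open.
Joint ranges: [-3.06, 3.06], [-0.37, 2.12], [-1.25, 1.32], [0.18, 2.47], [-1.1, 4.24], [0.23, 1.98], [-2.94, 2.94]. Speed limits (rad/s): [2.57, 2.57, 3.14, 3.14, 3.14, 3.14, 3.14].

INTERFACE

Orientations are given as a unit quaternion [w, x, y, z].
In Python, from workcell import sensors, viewer, r gives the robot as it stands.
- The arm moves only by the shell command python3 -m pendant 'ROWS' [OPENING] [FORCE]. ROWS is JSON, a list that holds one entry, the list of rows, each a list of 4 numbers: the shift along the world's x, y, z in units of 60 mm (1.0 is 60 mm), then the turn about the world's z in units of 8 degrees (1.0 is 8 degrees). In form: [[[dx, dy, dz, turn], ...]]. A call has 1 to 10 rows; each row shifts and turns the commanded pose from where the row before left it; what a row does not reach is not made up. A row lasts 1/8 s, in which the tool goes at most 62.5 mm and 10.7 degrees, less where a joint would pass 70% of its speed; a pose out of reach is approached as far as the arm can. A call is refused whole if a number of a shift passes 1 or a number of a turn 1, either way. A call with a gripper value outside its range is refused whole. OPENING is the opening, from 0 (shut) to 1 (fully open), set as the call begins (- or left out, the last holds). The fingers move at their own pace and stop on an object; FORCE is the grip in N (left out, the last holds). Time passes only in rows, so rows that do not move let the fingers close. It gives the time, the measured TCP pose, the force and the opening at its end, in the units of the state.
- sensors.observe(): the state, without advancing time (a new reading comes with each control period).
- viewer.capture(name): name is "scene" or "side" or "wrist"; returns the picture (420x560x3 uint8, red, green, blue); there is no depth.
- viewer.calibration(name): a dict with "mtx" (3x3 intrinsics, pixels), "R" (3x3) and "t" (3): a world point X has camera coordinates R X + t; the wrist camera has in their place "mount" (4x4, takes a point from camera to tool coordinates, whose origin is the TCP and whose axes are the flange's). Camera axes: x right, y down, z forward; pixel columns grow to the right and rows downward; lengths in m; the calibration is good to about 2 mm. A picture is of the moment at which its call begins: read the wrist's pose just before it. calibration takes no time and is no camera call.
- r.close_job(): hands the job in, once; it reports no verdict.
The state is a dict: "t": time; "joints": joint angles; "joint_vel": joint speeds; "joint_efforts": joint torques, N m; "tool_pos": TCP position; "tool_rot": TCP orientation; "ft_force": force on the tool from outside, world axes, zero at the start; "moment": the same for the moment, N m; "width": finger opening in m.
Only numpy, scipy, OpenCV 4.12 (cv2) and the standard library are available. Lean on these libraries where they do the work, as an engineer would, in place of code of your own. Each camera call takes 0.05 s, during which the arm holds its last target. There are 200 camera calls.

TASK

Close the casting mould: hook the draw latch's claw over its keeper, so that the tooth drops into the keeper's slot on the sliding half, then swing the lever down over centre until it lies flat and the latch holds the halves tight. Work gently: feel for the slot without pressing the claw hard on the keeper (under 15 N), never force or slam the lever (under 30 N), and leave the other things on the bench where they are.

Things in the scene. Friction and masses are not known exactly. Their poses are not given: they have to be found in the camera images.
- mould: Two-part aluminium casting mould on a steel plate (300 x 150 x 10 mm) fixed to the bench. Origin on the bench under the mid-width of the fixed half's parting face. z up, x level along the latch from fixed half (x -135 to 0) to sliding half, y along the hinge pins; other entries give mm in this frame. Halves 120 wide, tops at z 60. Draw latch on the fixed half, keeper on the sliding half.
- parting_line (a point): Top edge of the fixed half's parting face, mould (0, 0, 60). The sliding half, 100 long, starts a gap G of 3 to 11 mm beyond it; G is NOT measured. It slides along x with 8 N drag, rigid stop at G=0. On it the keeper, steel, 26 wide, top z 72: front bar x 4 to 33+G, slot 9.5 long (x 33+G to 42.5+G, open to z 60), rear bar to 56+G. The tooth belongs in the slot; on a bar it rides on top.
- lever_pin (a point): The lever's fixed pin, mould (-30, 0, 80), along mould y. The lever is a steel strip 26 wide, 5 thick, its end 90 mm from the pin. Its push face (upper side when shut, facing the keeper when upright) lies 11 mm off the radial line through the pin.
- latch_lever (a joint): Lever angle q, rad: 0 = shut, flat, pointing to mould -x, on its stop; pi/2 upright; more leans towards the keeper (limit 2.5). Stays where left (0.06 N m friction). Over centre at 0.17: below it the claw's pull holds the lever shut. Hooked, pushing the end takes up to about 10 N on the way down.
- crank_pin (a point): Pin on the lever that carries the claw, 18 mm from lever_pin: at mould x -18 cos(q-0.17), z +18 sin(q-0.17) from it. Lever further open = claw further towards the keeper; shutting it draws the claw back.
- claw_link (a joint): Angle of the claw on the lever at the crank pin, rad. The claw's elevation above mould +x is claw_link minus latch_lever (negative: sloping down to the keeper). Free pivot: the claw drops by its own weight (about 0.08 kg) and starts lying with its tooth on the keeper's front bar.
- claw: Dark steel claw, bar 12 wide, 6 thick along its own x; origin at crank_pin when unstretched; its x and z stay in the mould's x-z plane. Own frame: tooth x 75 to 80, down to z -11 (8 below the bar), inner face x 75; upright grip tab x 64 to 76, 12 wide, z 3 to 39. A spring (10 N per mm, at most 12 mm) lets it stretch along its x.
- tab_grip (a point): On the grip tab, at claw x 70, z 26, 13 mm below the tab's top. The tab is 12 x 12 mm, free on all sides; pinch it across mould y.
- claw_tooth (a point): Lower end of the claw's tooth (claw x 77.5, z -11). In the slot: mould z below 69; on a bar: z 72 or more. Latched: mould x about 36.
- lever_tip (a point): On the lever's push face, 80 mm out from the pin along the lever, mid-width.
- wrench: Bystander: open-ended wrench, steel, lying flat; origin under its middle
- screwdriver: Bystander: screwdriver with black handle, lying; origin under its middle
- bearing_ring: Bystander: steel ring 52 mm across, 14 high, hole 28; origin under its centre
- tin_cup: Bystander: open aluminium cup 66 mm across, 70 high; origin under its centre
- jug: Bystander: white plastic bottle with blue cap, 72 mm across, 170 high; origin under its centre
- tin_can: Bystander: grey can 70 mm across, 100 high; origin under its centre
- round_offcut: Bystander: dark steel disc 44 mm across, 30 high; origin under its centre

How it is judged:
On the way, in this order (a step that is already met when the one before it is completed fails the run):
1. the claw's tooth is down in the keeper's slot while the lever is still up (z of claw_tooth in the frame of mould below 0.069 m and value of joint latch_lever above 1.4 rad), for 0.2 s.
2. the lever is swung down over centre with the claw still hooked (z of claw_tooth in the frame of mould below 0.069 m and value of joint latch_lever below 0.06 rad and contact force between claw and mould above 20 N), for 0.2 s.
At the end, for the whole second after the job is handed in: The lever is flat (below 0.06 rad), the claw's tooth is in the keeper's slot (lower end below mould z 69 mm and short of mould x 40 mm, so that the halves are shut) and the claw pulls on the keeper with more than 20 N (all of step 2 and x of claw_tooth in the frame of mould below 0.04 m); the robot touches nothing.
It fails at once if the claw is pressed or pulled on the keeper with more than 20 N while the lever is still up (above 1.4 rad) (contact force between claw and mould above 20 N and value of joint latch_lever above 1.4 rad).
It fails at once if the lever is pushed with more than 40 N (contact force between any of the fingers, the arm and latch_lever_c0 above 40 N).
It fails at once if a bystander is moved more than 25 mm (distance of any of wrench, screwdriver, bearing_ring, tin_cup, jug, tin_can, round_offcut from where it was at the start of the episode above 0.025 m).
It also fails if it takes over 58 s, if anything falls off the work surface, if the arm or the gripper's body presses on something with over 40 N, if the wrist force passes 120 N, or if a joint passes its speed limit or range.

## Working session

There is one attempt and no reset: what is moved stays moved. The work goes in short steps, Python scripts to look and compute and a shell command to move; the robot and the scene stay as the last step left them, time stands still between calls to the robot, and variables do not carry over. Pictures are saved under pics/ and viewed, about 8 in all and at most 12, crops included, and the job is handed in when it is done.

```bash
mkdir -p pics; ls; python3 - <<'E'
from workcell import sensors, viewer, r
import cv2, numpy as np
print(sensors.observe(), r.tip_extent)
for n in ["scene","side","wrist"]:
    im=viewer.capture(n); cv2.imwrite(f"pics/{n}0.png",im[:,:,::-1]); print(n,{k:np.round(v,4).tolist() for k,v in viewer.calibration(n).items()})
a=cv2.imread("pics/scene0.png");b=cv2.imread("pics/side0.png")
E
```

```text
pics
{'t': 0.0, 'joints': array([-1.31480634,  0.62930601,  0.03846564,  1.51836165, -0.0269877 ,
        0.99629347, -0.02000587]), 'joint_vel': array([-0.00151175, -0.00033838,  0.00016629, -0.00102023,  0.00101056,
        0.00103888, -0.00247111]), 'joint_efforts': array([-4.05233504e-04, -5.49708402e+01,  1.14353612e+00, -1.86624509e+01,
       -5.21962938e-02,  2.34811089e-02,  1.57724990e-04]), 'tool_pos': array([0.20536434, 0.6160491 , 0.22658256]), 'tool_rot': array([-1.25224735e-04,  1.60210615e-01,  9.87082420e-01, -9.16415793e-04]), 'ft_force': array([-0.03397384, -0.68492952,  0.32365548]), 'moment': array([-0.01934941,  0.02527655,  0.02318287]), 'width': 0.09428232407459958} 0.022
scene {'mtx': [[546.2004, 0.0, 281.1626], [0.0, 546.2004, 209.3577], [0.0, 0.0, 1.0]], 'R': [[0.8531, 0.5217, 0.0064], [0.3939, -0.636, -0.6636], [-0.3421, 0.5686, -0.7481]], 't': [-0.4333, -0.1463, 1.6881]}
side {'mtx': [[541.8097, 0.0, 283.1531], [0.0, 541.8097, 207.8977], [0.0, 0.0, 1.0]], 'R': [[0.8906, -0.4549, 0.0028], [-0.254, -0.5025, -0.8264], [0.3773, 0.7353, -0.563]], 't': [-0.4606, 0.2011, 1.156]}
wrist {'mtx': [[365.9428, 0.0, 280.0624], [0.0, 365.9428, 216.9987], [0.0, 0.0, 1.0]], 'mount': [[-0.0003, -0.9684, -0.2493, 0.0714], [1.0, -0.0001, -0.0006, -0.0002], [0.0006, -0.2493, 0.9684, -0.1566], [0.0, 0.0, 0.0, 1.0]]}
```

View pics/scene0.png

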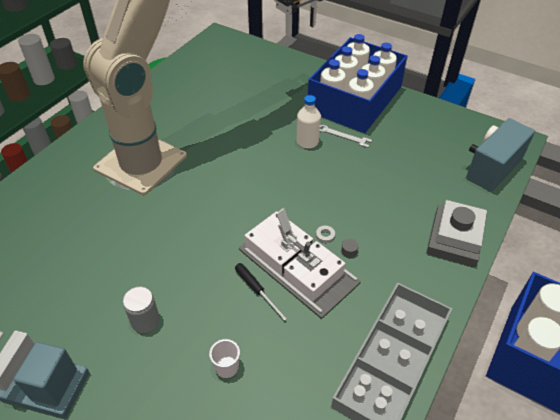

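View pics/side0.png

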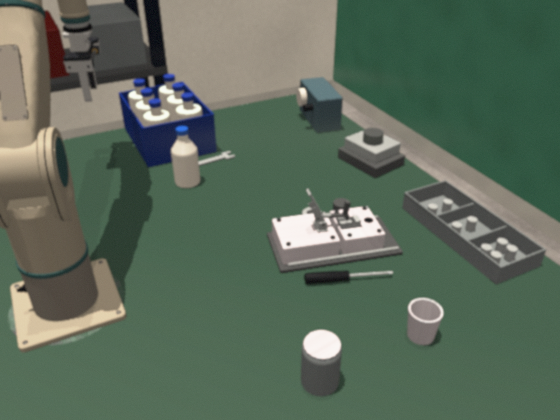

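The scene picture shows the mould at about (300,258), lever up at (284,222), and the ring and disc close behind it at (326,233) and (350,247). In the side picture the mould is at about (332,238) with the claw tab at (341,207). I'll enlarge both.

```bash
python3 - <<'E'
import cv2, numpy as np
a=cv2.imread("pics/scene0.png")[200:320,230:370];b=cv2.imread("pics/side0.png")[180:300,258:408]
f=lambda i:cv2.resize(i,None,fx=5,fy=5,interpolation=cv2.INTER_CUBIC)
a=cv2.resize(a,(700,600),interpolation=cv2.INTER_CUBIC);b=cv2.resize(b,(750,600),interpolation=cv2.INTER_CUBIC)
cv2.imwrite("pics/a.png",a);cv2.imwrite("pics/b.png",b)
E
```

```text
(no output)
```

View pics/a.png

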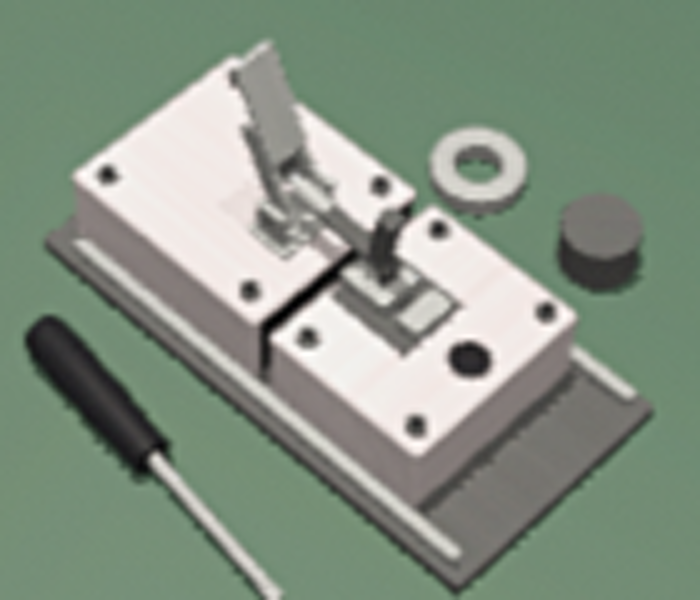

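View pics/b.png

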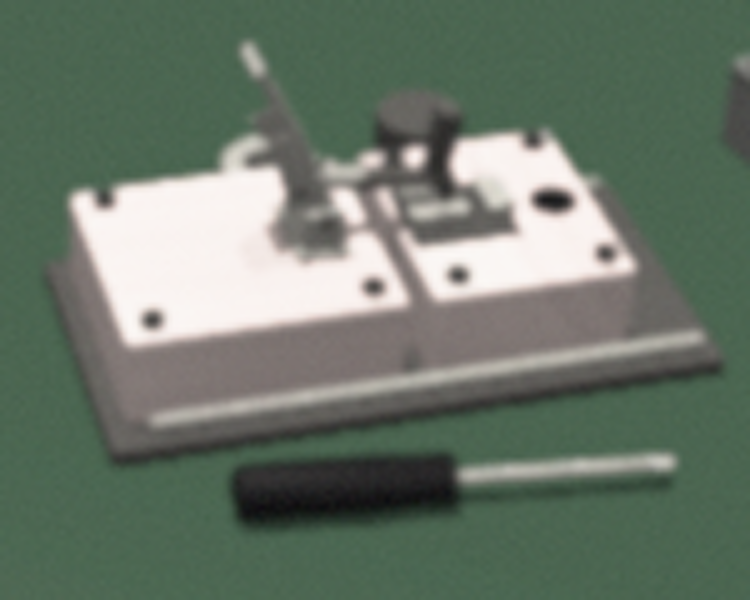

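The enlarged crops show the corners of the white tops: fixed half at a(75,178), (263,325) and (413,193). The sliding half is at a(577,322) and (420,460). The tab top is at a(392,213)/b(440,110) and the lever end at a(255,55)/b(250,48). The tooth is on the front bar. I'll compute the mould pose from these.

```bash
cat > h.py <<'E'
from workcell import sensors, viewer, r
import numpy as np, cv2
from scipy.spatial.transform import Rotation as Ro
def ray(n,px,s=None):
    c=viewer.calibration(n); K=np.array(c["mtx"])
    d=np.linalg.inv(K)@[px[0],px[1],1]
    if n=="wrist":
        s=s or sensors.observe(); q=np.array(s["tool_rot"]); R=Ro.from_quat(q,scalar_first=True).as_matrix(); M=np.array(c["mount"])
        return R@M[:3,3]+s["tool_pos"], R@M[:3,:3]@d
    R=np.array(c["R"]); return -R.T@np.array(c["t"]), R.T@d
def plane(n,px,z,s=None):
    o,d=ray(n,px,s); return o+d*(z-o[2])/d[2]
def tri(r1,r2):
    (o1,d1),(o2,d2)=r1,r2
    k=np.linalg.lstsq(np.c_[d1,-d2],o2-o1,rcond=None)[0]
    p,q=o1+k[0]*d1,o2+k[1]*d2; return (p+q)/2,np.linalg.norm(p-q)
E
python3 - <<'E'
from h import *
np.set_printoptions(precision=4,suppress=True)
A=lambda u,v:(230+(u+.5)/5-.5,200+(v+.5)/5-.5)
B=lambda u,v:(258+(u+.5)/5-.5,180+(v+.5)/5-.5)
# corners label: mould x,y
for k,p in dict(f_back_near=(75,178),f_part_near=(263,325),f_part_far=(413,193),s_part_near=(272,333),s_end_far=(577,322),s_end_near=(420,460)).items(): print("scene",k,plane("scene",A(*p),.06)[:2])
for k,p in dict(f_back_near=(130,347),f_part_near=(410,303),f_back_far=(72,190),s_part_near=(433,300),s_end_near=(635,270),s_end_far=(550,133)).items(): print("side",k,plane("side",B(*p),.06)[:2])
print("tab",tri(ray("scene",A(392,213)),ray("side",B(440,110))))
print("lev",tri(ray("scene",A(255,55)),ray("side",B(250,48))))
print("ring",plane("scene",A(478,165),.014)[:2],"disc",plane("scene",A(600,228),.03)[:2])
E
```

```text
scene f_back_near [ 0.4638 -0.1111]
scene f_part_near [ 0.596  -0.1398]
scene f_part_far [ 0.6184 -0.0272]
scene s_part_near [ 0.6023 -0.1416]
scene s_end_far [ 0.7282 -0.0559]
scene s_end_near [ 0.7012 -0.1679]
side f_back_near [ 0.4599 -0.1139]
side f_part_near [ 0.5888 -0.1432]
side f_back_far [0.4902 0.007 ]
side s_part_near [ 0.5994 -0.146 ]
side s_end_near [ 0.6956 -0.1691]
side s_end_far [ 0.7251 -0.0566]
tab (array([ 0.6364, -0.0861,  0.1183]), np.float64(0.0009390659386414029))
lev (array([ 0.5458, -0.0663,  0.1652]), np.float64(0.0035249081421467876))
ring [0.623  0.0417] disc [0.7034 0.0258]
```

```bash
python3 -m pendant '[[[0.15,-0.4,0.5,0],[0.29,-0.65,0.5,0.1],[0.29,-0.65,0.2,0.1],[0.29,-0.65,0,0.1],[0.29,-0.65,0,0.1],[0.29,-0.65,0,0.1],[0.29,-0.65,0,0.1],[0.29,-0.65,0,0.1],[0.29,-0.65,0,0],[0.29,-0.65,0,0]]]' 0 10 | tail -5; python3 -m pendant '[[[0.29,-0.65,0,0],[0.29,-0.65,0,0],[0.29,-0.65,0,0],[0.29,-0.65,0,0],[0.29,-0.65,0,0],[0.29,-0.65,0,0],[0.29,-0.65,0,0],[0,0,0,0]]]'
python3 - <<'E'
from h import *
print(sensors.observe())
im=viewer.capture("wrist"); cv2.imwrite("pics/w1.png",im[:,:,::-1])
E
```

```text
t: 1.4
tool_pos: [0.3715, 0.2403, 0.2995]
tool_rot: [0.0, 0.112, 0.994, 0.0]
ft_force: [1.0, 0.6, 0.3]
width: 0.0006
t: 2.4
tool_pos: [0.4935, -0.0349, 0.2993]
tool_rot: [0.0, 0.115, 0.993, -0.001]
ft_force: [0.2, -0.1, -0.4]
width: 0.001
{'t': 2.4, 'joints': array([-0.18007464,  0.32954419,  0.26012978,  1.84684677, -0.09845338,
        0.9774838 ,  1.46245266]), 'joint_vel': array([-0.04639415, -0.01812417, -0.05570149,  0.03397073, -0.02520366,
        0.01130478, -0.028835  ]), 'joint_efforts': array([  1.30645741, -36.90026522,   2.98998222, -18.81759167,
         0.21138702,  -0.04817031,   0.26265004]), 'tool_pos': array([ 0.49353753, -0.03485119,  0.29930668]), 'tool_rot': array([ 1.95463426e-04,  1.14806583e-01,  9.93387469e-01, -8.64345673e-04]), 'ft_force': array([ 0.19433804, -0.11220881, -0.38072583]), 'moment': array([0.01177746, 0.04020566, 0.01802901]), 'width': 0.0010161870928470475}
```

View pics/w1.png

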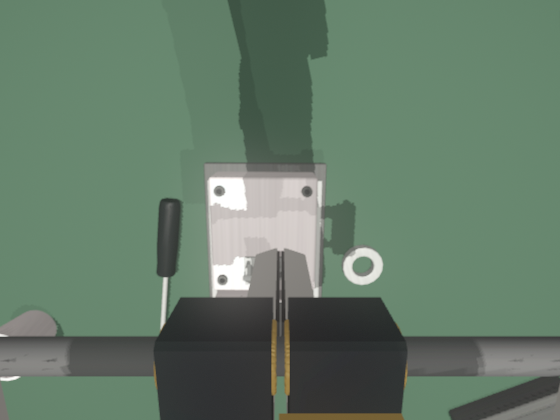

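The wrist picture shows the fixed half's back edge at about (209,179) to (321,179), with screws at (219,191) and (307,191). The mould sides are nearly vertical in the picture, so the yaw is aligned. The fingers hide the latch.

```bash
python3 - <<'E'
from h import *
np.set_printoptions(precision=4,suppress=True)
s=sensors.observe()
p=[plane("wrist",q,.06,s) for q in [(209,178),(321,178),(219,191),(307,191),(222,280)]]
print(np.array(p)[:,:2])
x=np.array([np.cos(np.radians(-13.1)),np.sin(np.radians(-13.1))]);y=np.array([-x[1],x[0]])
m=(p[0]+p[1])[:2]/2; print("width",np.linalg.norm(p[1]-p[0]),"origin est",m+.135*x, "yaw of side",np.degrees(np.arctan2(*(p[4]-p[2])[[1,0]])), "yaw from back edge",np.degrees(np.arctan2(*(p[1]-p[0])[[1,0]]))-90)
o=np.array([.606,-.084]); print("tool in mould",x@(s["tool_pos"][:2]-o),y@(s["tool_pos"][:2]-o))
E
```

```text
[[ 0.4621 -0.1053]
 [ 0.4895  0.0134]
 [ 0.4784 -0.0985]
 [ 0.5001 -0.0044]
 [ 0.5809 -0.1231]]
width 0.12174883725764572 origin est [ 0.6073 -0.0765] yaw of side -13.500146785929758 yaw from back edge -13.021848112112778
tool in mould -0.12190534682828827 0.024570749778071697
```

```bash
python3 -m pendant '[[[0.12,-0.21,0,0],[0.12,-0.21,0,0],[0,0,-0.5,0],[0,0,-0.6,0],[0,0,-0.6,0],[0,0,-0.4,0],[0,0,-0.27,0],[0,0,0,0],[0,0,0,0]]]'
python3 - <<'E'
from h import *
a=viewer.capture("scene")[190:310,230:370,::-1];b=viewer.capture("side")[150:270,250:390,::-1]
cv2.imwrite("pics/c1.png",cv2.resize(np.vstack([a,b]),None,fx=2.5,fy=2.5,interpolation=cv2.INTER_CUBIC))
cv2.imwrite("pics/c1.png",cv2.resize(np.hstack([a,b]),(800,343),interpolation=cv2.INTER_CUBIC))
E
```

```text
t: 3.58
tool_pos: [0.508, -0.0568, 0.1578]
tool_rot: [0.001, 0.112, 0.994, -0.0]
ft_force: [0.1, -0.7, 0.2]
width: 0.0006
```

View pics/c1.png

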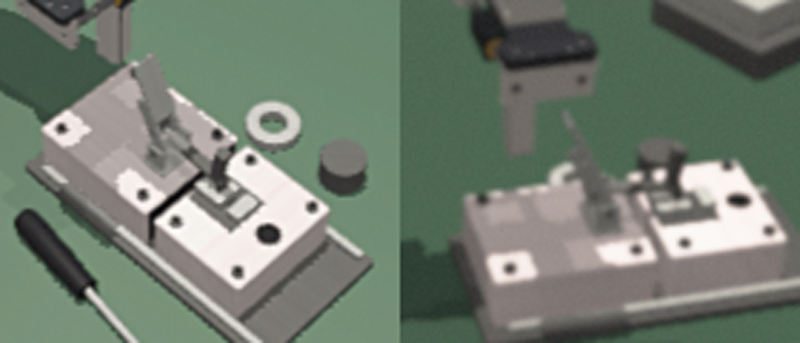

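The finger stands behind the lever, its lower end at (520,150) in the side half of the picture and the lever tip at (570,115). Next I'll tabulate lever geometry for the push.

```bash
python3 - <<'E'
import numpy as np
from scipy.optimize import brentq
for q in np.arange(1.0,2.3,.1):
    xc=-30-18*np.cos(q-.17); zc=80+18*np.sin(q-.17)
    e=brentq(lambda e:zc+77.5*np.sin(e)-11*np.cos(e)-72,-1,.5)
    tx=xc+77.5*np.cos(e)+11*np.sin(e)
    B=lambda r,o:(-30-r*np.cos(q)+o*np.sin(q),80+r*np.sin(q)+o*np.cos(q))
    end=B(90,6); rr=brentq(lambda r:B(r,6)[1]-136,10,150); 
    xf=min(B(r,6)[0] for r in (rr,90) )
    print(f"q {q:.1f} tooth {tx:.1f} tooth left edge {tx-2.5:.1f} G at which drops {tx-2.5-33:.1f} finger front x {xf:.1f} TCP {xf-8:.1f} tabtop x {xc+70*np.cos(e)-39*np.sin(e):.1f} z {zc+70*np.sin(e)+39*np.cos(e):.1f} leverend z {end[1]:.0f}")
E
```

```text
q 1.0 tooth 33.2 tooth left edge 30.7 G at which drops -2.3 finger front x -73.6 TCP -81.6 tabtop x 32.4 z 122.6 leverend z 159
q 1.1 tooth 34.2 tooth left edge 31.7 G at which drops -1.3 finger front x -65.5 TCP -73.5 tabtop x 34.3 z 122.6 leverend z 163
q 1.2 tooth 35.4 tooth left edge 32.9 G at which drops -0.1 finger front x -57.0 TCP -65.0 tabtop x 36.1 z 122.6 leverend z 166
q 1.3 tooth 36.7 tooth left edge 34.2 G at which drops 1.2 finger front x -48.3 TCP -56.3 tabtop x 38.0 z 122.5 leverend z 168
q 1.4 tooth 38.2 tooth left edge 35.7 G at which drops 2.7 finger front x -39.4 TCP -47.4 tabtop x 39.9 z 122.5 leverend z 170
q 1.5 tooth 39.7 tooth left edge 37.2 G at which drops 4.2 finger front x -30.4 TCP -38.4 tabtop x 41.8 z 122.5 leverend z 170
q 1.6 tooth 41.4 tooth left edge 38.9 G at which drops 5.9 finger front x -22.4 TCP -30.4 tabtop x 43.7 z 122.5 leverend z 170
q 1.7 tooth 43.1 tooth left edge 40.6 G at which drops 7.6 finger front x -16.7 TCP -24.7 tabtop x 45.6 z 122.5 leverend z 168
q 1.8 tooth 44.9 tooth left edge 42.4 G at which drops 9.4 finger front x -10.8 TCP -18.8 tabtop x 47.3 z 122.5 leverend z 166
q 1.9 tooth 46.8 tooth left edge 44.3 G at which drops 11.3 finger front x -4.5 TCP -12.5 tabtop x 49.1 z 122.5 leverend z 163
q 2.0 tooth 48.7 tooth left edge 46.2 G at which drops 13.2 finger front x 2.2 TCP -5.8 tabtop x 50.7 z 122.5 leverend z 159
q 2.1 tooth 50.6 tooth left edge 48.1 G at which drops 15.1 finger front x 9.7 TCP 1.7 tabtop x 52.2 z 122.5 leverend z 155
q 2.2 tooth 52.4 tooth left edge 49.9 G at which drops 16.9 finger front x 18.2 TCP 10.2 tabtop x 53.6 z 122.5 leverend z 149
```

```bash
python3 -m pendant '[[[0.15,-0.035,0,0],[0.15,-0.035,0,0],[0.05,-0.012,0,0],[0.05,-0.012,0,0],[0.08,-0.019,0,0],[0.08,-0.019,0,0],[0.08,-0.019,0,0],[0.08,-0.019,0,0],[0.08,-0.019,0,0],[0.08,-0.019,0,0]]]'
python3 -m pendant '[[[0.08,-0.019,0,0],[0.08,-0.019,0,0],[0.05,-0.012,0,0],[0.05,-0.012,0,0],[0.05,-0.012,0,0],[0.04,-0.01,0,0],[0.04,-0.01,0,0],[0.04,-0.01,0,0],[0,0,0,0]]]'
python3 - <<'E'
from h import *
a=viewer.capture("scene")[190:310,230:370,::-1];b=viewer.capture("side")[150:270,270:410,::-1]
cv2.imwrite("pics/c2.png",cv2.resize(np.hstack([a,b]),(800,343),interpolation=cv2.INTER_CUBIC))
E
```

```text
t: 4.92
tool_pos: [0.5606, -0.0691, 0.1573]
tool_rot: [0.0, 0.112, 0.994, 0.0]
ft_force: [-0.8, 0.7, 1.3]
width: 0.0008
t: 6.05
tool_pos: [0.5864, -0.0754, 0.1574]
tool_rot: [0.0, 0.112, 0.994, -0.0]
ft_force: [-1.2, 1.2, -0.6]
width: 0.0006
```

View pics/c2.png

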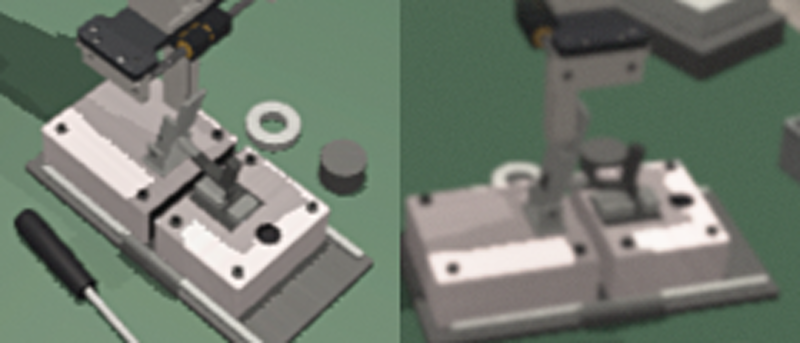

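```bash
python3 - <<'E'
from h import *
np.set_printoptions(precision=4,suppress=True)
x=np.array([.974,-.227]);o=np.array([.606,-.081])
def m(p): p,e=p; d=p[:2]-o; return x@d, x[0]*d[1]-x[1]*d[0], p[2], e
print("tab before", m(tri(ray("scene",(308.0,242.2)),ray("side",(345.6,201.6)))))
print("tab now", m(tri(ray("scene",(312.3,244.8)),ray("side",(352.3,202.3)))))
a=cv2.imread("pics/scene0.png")[225:275,285:335];b=cv2.imread("pics/side0.png")[190:240,325:375]
c=viewer.capture("scene")[225:275,285:335,::-1];d=viewer.capture("side")[190:240,325:375,::-1]
cv2.imwrite("pics/c3.png",cv2.resize(np.vstack([np.hstack([a,b]),np.hstack([c,d])]),(600,600),interpolation=cv2.INTER_CUBIC))
E
```

```text
tab before (np.float64(0.030734430196119034), np.float64(0.001943490261312135), np.float64(0.11832774135640961), np.float64(0.0009390659386414029))
tab now (np.float64(0.045263891816245204), np.float64(0.0011798509900304115), np.float64(0.11728008015144459), np.float64(0.006635537867130666))
```

View pics/c3.png

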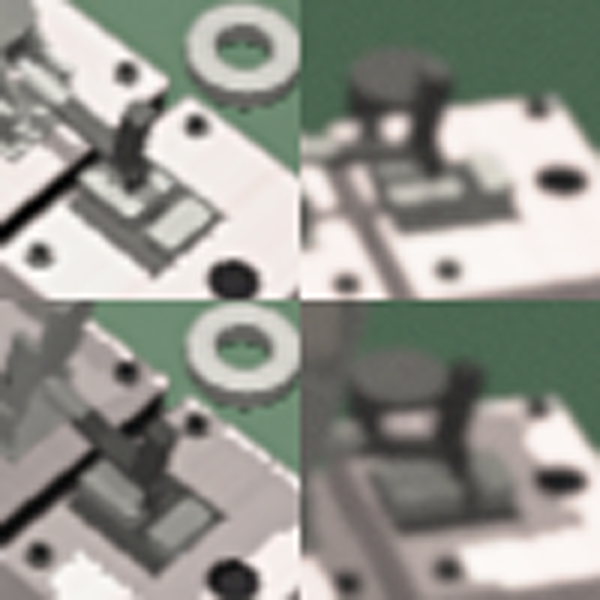

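```bash
python3 - <<'E'
from h import *
np.set_printoptions(precision=2,suppress=True)
x=np.array([.974,-.227,0]);y=np.array([.227,.974,0]);o=np.array([.606,-.081,0])
def proj(n,p):
    c=viewer.calibration(n);v=np.array(c["R"])@p+c["t"];v=np.array(c["mtx"])@v;return v[:2]/v[2]
M=lambda a,b,c:o+x*a/1e3+y*b/1e3+[0,0,c/1e3]
for n in("scene","side"):
    p0=proj(n,M(34.3,0,122.5)); print(n,p0,"stay on top d",proj(n,M(46.5,0,122.5))-p0,"dropped d",proj(n,M(45.5,0,115))-p0)
    for G in (4,7,10): print(G,[ (proj(n,M(xx,-13,72))) for xx in (4,33+G,42.5+G,56+G)])
E
```

```text
scene [308.59 242.59] stay on top d [3.71 2.8 ] dropped d [3.25 4.47]
4 [array([295.33, 251.2 ]), array([304.95, 258.68]), array([307.76, 260.86]), array([311.78, 263.99])]
7 [array([295.33, 251.2 ]), array([305.84, 259.37]), array([308.65, 261.56]), array([312.68, 264.69])]
10 [array([295.33, 251.2 ]), array([306.72, 260.06]), array([309.54, 262.25]), array([313.58, 265.39])]
side [347.33 200.2 ] stay on top d [ 4.95 -0.68] dropped d [4.3  2.05]
4 [array([335.5 , 222.74]), array([348.77, 220.81]), array([352.57, 220.25]), array([357.94, 219.47])]
7 [array([335.5 , 222.74]), array([349.97, 220.63]), array([353.76, 220.08]), array([359.13, 219.3 ])]
10 [array([335.5 , 222.74]), array([351.17, 220.46]), array([354.96, 219.9 ]), array([360.32, 219.12])]
```

Row shift in the side view (−1.5 px, where a drop would give +2) says the tooth is still on the front bar. It has tracked the lever, and the gap looks large (about 9 to 10 mm). I'll push on a little.

```bash
python3 -m pendant '[[[0.03,-0.007,0,0],[0.03,-0.007,0,0],[0.03,-0.007,0,0],[0.03,-0.007,0,0],[0,0,0,0]]]'
cat > look.py <<'E'
from h import *
import sys
s=sensors.observe(); print(s["t"],np.round(s["tool_pos"],4),np.round(s["ft_force"],1))
c=viewer.capture("scene")[210:280,265:345,::-1];d=viewer.capture("side")[175:245,310:390,::-1]
f=lambda i:cv2.resize(i,(400,350),interpolation=cv2.INTER_CUBIC)
# tab mask in side view: dark pixels above the keeper
g=cv2.cvtColor(d,cv2.COLOR_BGR2GRAY); print(g[15:36,34:54])
cv2.imwrite("pics/"+sys.argv[1],np.hstack([f(c),f(d)]))
E
python3 look.py d1.png
```

```text
t: 6.88
tool_pos: [0.5938, -0.0771, 0.1574]
tool_rot: [0.001, 0.112, 0.994, -0.0]
ft_force: [-0.1, -0.3, -0.4]
width: 0.0003
6.875 [ 0.5938 -0.0771  0.1574] [-0.1 -0.3 -0.4]
[[ 93  94  95  93  94  94  93  95  94  92  93  91  94  92  91  94  94  94
   92  93]
 [ 92  95  93  95  94  93  93  93  93  93  93  93  93  93  96  92  92  93
   93  93]
 [ 93  92  94  92  92  95  92  94  93  95  93  94  93  94  92  93  93  93
   92  94]
 [ 94  94  95  93  92  92  91  94  94  94  92  93  95  93  93  93  92  93
   93  94]
 [ 93  92  91  94  94  92  95  95  95  93  93  95  92  94  95  93  94  94
   93  92]
 [ 94  95  92  94  93  94  93  92  94  94  95  94  93  94  94  95  95  91
   94  93]
 [ 93  93  94  94  93  94  92  94  91  93  94  94  96  93  93  93  93  92
   92  92]
 [ 96  94  93  93  95  95  94  93  95  95  93  93  93  94  94  94  95  94
   94  94]
 [100 100  95  96  94  94  94  95  92  94  94  93  94  93  92  94  92  93
   93  93]
 [103 100  99  99  94  93  90  93  91  90  92  92  94  94  94  95  93  92
   94  94]
 [104 104 104 102  96  95  93  89  85  83  85  88  89  92  95  94  93  93
  
[... 159 characters left out ...]
  92  92
   92  93]
 [105 104 104 103 100  90  76  58  51  52  59  59  68  82  88  94  94  94
   93  92]
 [103 105 103 100  91  81  63  50  49  48  46  52  68  80  89  93  91  92
   93  93]
 [101  98  94  86  77  64  57  46  46  47  45  57  72  91  97 102 108 107
  102  93]
 [ 89  84  79  67  61  51  48  47  46  46  54  77 105 130 142 146 152 147
  125  89]
 [ 78  77  80  76  71  56  46  42  46  48  68 108 148 176 191 198 199 187
  149  93]
 [111 111 115 115  98  71  50  45  48  54  80 127 166 190 201 205 205 187
  145  91]
 [165 154 149 140 114  76  50  46  46  59  95 137 166 176 179 181 179 167
  140 112]
 [183 173 162 143 109  66  46  45  47  68 105 145 163 170 168 168 167 162
  153 148]]
```

View pics/d1.png

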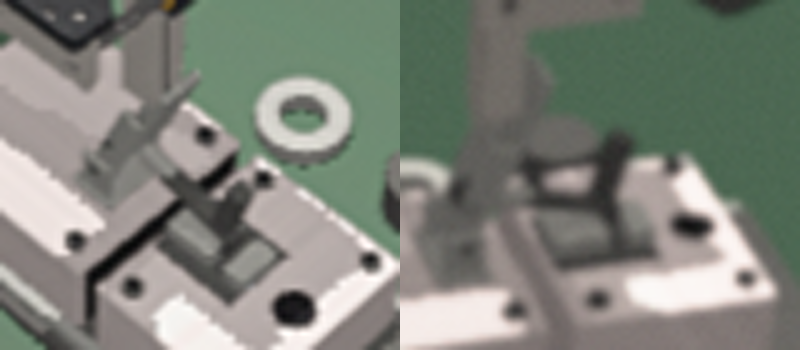

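The side half shows the tab top at about (620,135), i.e. (354,202) in pixels, lower than before. I'll check numerically against the earlier pictures (stationary-feature method: first dark row of the tab).

```bash
python3 - <<'E'
import cv2,numpy as np
def top(g,th=72):
    # topmost row with a run of dark pixels, in full-image pixels
    m=g<th; ys,xs=np.where(m); return ys.min(), xs[ys<ys.min()+12].mean()
c3=cv2.cvtColor(cv2.imread("pics/c3.png"),cv2.COLOR_BGR2GRAY)
d1=cv2.cvtColor(cv2.imread("pics/d1.png"),cv2.COLOR_BGR2GRAY)
for nm,g,x0,y0,k,X,Y in [("scene c3",c3[300:600,100:200],100,0,6,285,225),("side c3",c3[300:600,430:520],130,0,6,325,190),
   ("scene d1",d1[100:300,200:290],200,100,5,265,210),("side d1",d1[100:250,570:670],170,100,5,310,175)]:
    for th in (65,80):
        y,x=top(g,th); print(nm,th,"row",round(Y+(y0+y)/k,2),"col",round(X+(x0+x)/k,2))
E
```

```text
scene c3 65 row 235.67 col 306.0
scene c3 80 row 235.5 col 305.99
side c3 65 row 201.17 col 352.45
side c3 80 row 199.83 col 352.39
scene d1 65 row 235.6 col 306.07
scene d1 80 row 235.6 col 306.14
side d1 65 row 202.2 col 353.43
side d1 80 row 200.8 col 353.54
```

```bash
python3 -m pendant '[[[0.03,-0.007,0,0],[0.03,-0.007,0,0],[0.03,-0.007,0,0],[0.03,-0.007,0,0],[0,0,0,0],[0,0,0,0]]]'
python3 look.py d2.png | head -1
python3 - <<'E'
import cv2,numpy as np
for f in ("d1","d2"):
    g=cv2.cvtColor(cv2.imread(f"pics/{f}.png"),cv2.COLOR_BGR2GRAY)[100:250,570:690]
    for th in (65,80):
        ys,xs=np.where(g<th); print(f,th,"row",175+(100+ys.min())/5,"col",310+(170+xs[ys<ys.min()+12].mean())/5)
E
```

```text
t: 7.72
tool_pos: [0.6006, -0.0787, 0.1574]
tool_rot: [0.0, 0.112, 0.994, -0.0]
ft_force: [-0.3, 0.3, 0.3]
width: 0.0006
7.725 [ 0.6006 -0.0787  0.1574] [-0.3  0.3  0.3]
d1 65 row 202.2 col 353.4274368231047
d1 80 row 200.8 col 353.53823529411767
d2 65 row 203.6 col 354.3231404958678
d2 80 row 202.4 col 354.3706666666667
```

The tab sank another 1.5 px (2.5 px in total), so the tooth is going in. I'll push a bit more to confirm it's seated.

```bash
python3 -m pendant '[[[0.03,-0.007,0,0],[0.03,-0.007,0,0],[0.02,-0.005,0,0],[0,0,0,0],[0,0,0,0]]]' | sed -n '2p;4p'
python3 look.py d3.png | head -1
python3 - <<'E'
import cv2,numpy as np
for f in ("d2","d3"):
    g=cv2.cvtColor(cv2.imread(f"pics/{f}.png"),cv2.COLOR_BGR2GRAY)[100:250,570:690]
    for th in (65,80):
        ys,xs=np.where(g<th); print(f,th,"row",175+(100+ys.min())/5,"col",310+(170+xs[ys<ys.min()+12].mean())/5)
E
```

```text
tool_pos: [0.6052, -0.0798, 0.1573]
ft_force: [-0.6, -0.5, -0.7]
8.45 [ 0.6052 -0.0798  0.1573] [-0.6 -0.5 -0.7]
d2 65 row 203.6 col 354.3231404958678
d2 80 row 202.4 col 354.3706666666667
d3 65 row 204.0 col 354.7770642201835
d3 80 row 203.0 col 354.9542253521127
```

View pics/d3.png

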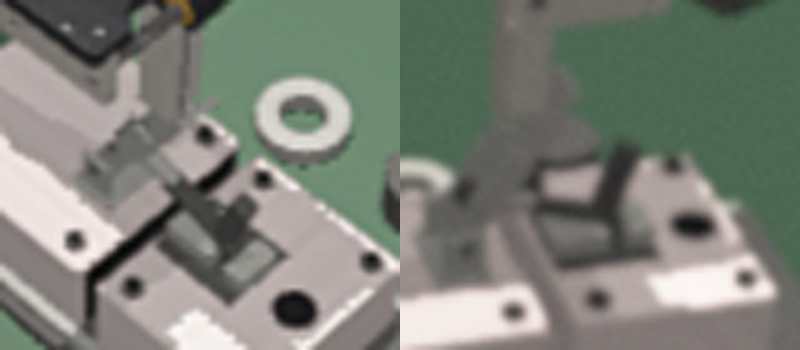

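Picture d3 shows the tab sunk and tilted forward (at (625,150)), and the claw bar sloping into the keeper. The total fall is about 3.5 px, or 9 mm at the tab, so the tooth is in the slot with the lever at about 2.1 rad. Now I'll go over the lever to its keeper side.

```bash
python3 -m pendant '[[[-0.16,0.037,0,0],[0,0,0.4,0],[0,0,0.4,0],[0.25,-0.058,0,0],[0.35,-0.082,0,0],[0.35,-0.082,0,0],[0.03,-0.007,0,0],[0,0,-0.4,0],[0,0,-0.4,0],[0,0,0,0]]]'
python3 look.py e1.png | head -1
python3 - <<'E'
import cv2,numpy as np
for f in ("d3","e1"):
    g=cv2.cvtColor(cv2.imread(f"pics/{f}.png"),cv2.COLOR_BGR2GRAY)[100:250,570:690]
    ys,xs=np.where(g<65); print(f,"row",175+(100+ys.min())/5,"col",310+(170+xs[ys<ys.min()+12].mean())/5)
E
```

```text
t: 9.8
tool_pos: [0.6519, -0.0907, 0.1556]
tool_rot: [-0.002, 0.112, 0.994, 0.0]
ft_force: [-0.2, 0.6, 0.0]
width: 0.0005
9.8 [ 0.6519 -0.0907  0.1556] [-0.2  0.6  0. ]
d3 row 204.0 col 354.7770642201835
e1 row 203.8 col 354.88451882845186
```

```bash
python3 - <<'E'
import numpy as np
qs=[1.57,1.45,1.35,1.25,1.15,1.05,.95,.85,.75,.65,.55,.45,.35,.25,.17,.1,.05,0]
pp=None
for q in qs:
    r=78; P=np.array([-30-r*np.cos(q)+11*np.sin(q)+8,80+r*np.sin(q)+11*np.cos(q)+22])
    if pp is not None:
        d=P-pp; print(f"{q:.2f} TCP mould x {P[0]:.1f} z {P[1]:.1f}  row dx {d[0]*.974/60:.3f} dy {-d[0]*.227/60:.3f} dz {d[1]/60:.3f}")
    else: print(q,P)
    pp=P
E
```

```text
1.57 [-11.06211697 180.00873486]
1.45 TCP mould x -20.5 z 180.8  row dx -0.153 dy 0.036 dz 0.012
1.35 TCP mould x -28.3 z 180.5  row dx -0.128 dy 0.030 dz -0.004
1.25 TCP mould x -36.2 z 179.5  row dx -0.127 dy 0.030 dz -0.017
1.15 TCP mould x -43.8 z 177.7  row dx -0.124 dy 0.029 dz -0.030
1.05 TCP mould x -51.3 z 175.1  row dx -0.121 dy 0.028 dz -0.043
0.95 TCP mould x -58.4 z 171.8  row dx -0.116 dy 0.027 dz -0.055
0.85 TCP mould x -65.2 z 167.9  row dx -0.110 dy 0.026 dz -0.066
0.75 TCP mould x -71.6 z 163.2  row dx -0.103 dy 0.024 dz -0.077
0.65 TCP mould x -77.4 z 158.0  row dx -0.095 dy 0.022 dz -0.088
0.55 TCP mould x -82.7 z 152.1  row dx -0.086 dy 0.020 dz -0.097
0.45 TCP mould x -87.5 z 145.8  row dx -0.076 dy 0.018 dz -0.105
0.35 TCP mould x -91.5 z 139.1  row dx -0.066 dy 0.015 dz -0.113
0.25 TCP mould x -94.9 z 132.0  row dx -0.054 dy 0.013 dz -0.119
0.17 TCP mould x -97.0 z 126.0  row dx -0.035 dy 0.008 dz -0.099
0.10 TCP mould x -98.5 z 120.7  row dx -0.024 dy 0.006 dz -0.088
0.05 TCP mould x -99.4 z 116.9  row dx -0.014 dy 0.003 dz -0.064
0.00 TCP mould x -100.0 z 113.0  row dx -0.011 dy 0.002 dz -0.065
```

```bash
python3 -m pendant '[[[-0.07,0.016,0,0],[-0.07,0.016,0,0],[-0.06,0.014,0,0],[-0.06,0.014,0,0],[-0.06,0.014,0,0],[-0.06,0.014,0.02,0],[-0.06,0.014,0.03,0],[-0.06,0.014,0.03,0],[0,0,0,0]]]' | sed -n '1,2p;4p'
python3 -m pendant '[[[-0.06,0.014,0.03,0],[-0.06,0.014,0.05,0],[-0.06,0.014,0.06,0],[-0.06,0.014,0.06,0],[-0.06,0.014,0.06,0],[-0.06,0.014,0.06,0],[0,0,0,0]]]' | sed -n '1,2p;4p'
python3 look.py e2.png | head -1
python3 - <<'E'
import cv2,numpy as np
for f in ("e1","e2"):
    g=cv2.cvtColor(cv2.imread(f"pics/{f}.png"),cv2.COLOR_BGR2GRAY)[100:250,560:690]
    ys,xs=np.where(g<65); print(f,"row",175+(100+ys.min())/5,"col",310+(160+xs[ys<ys.min()+12].mean())/5)
E
```

```text
t: 11.02
tool_pos: [0.626, -0.0847, 0.1633]
ft_force: [4.1, -1.2, 3.7]
t: 11.9
tool_pos: [0.6022, -0.0792, 0.1817]
ft_force: [1.0, -0.8, 0.5]
11.9 [ 0.6022 -0.0792  0.1817] [ 1.  -0.8  0.5]
e1 row 203.8 col 354.88451882845186
e2 row 204.2 col 351.16213991769547
```

View pics/e2.png

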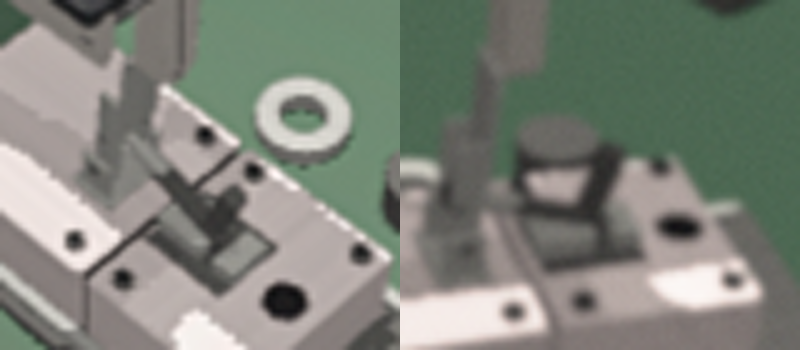

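Picture e2 shows the claw still hooked and the sliding half drawn in, with the parting gap now thin. The lever is about upright with the finger on its keeper side. Continuing down the arc.

```bash
python3 -m pendant '[[[-0.065,0.015,0,0],[-0.065,0.015,0,0],[-0.065,0.015,0,0],[-0.065,0.015,0,0],[-0.065,0.015,0,0],[-0.065,0.015,0,0],[-0.063,0.015,-0.012,0],[-0.063,0.015,-0.012,0],[-0.062,0.015,-0.015,0],[-0.062,0.014,-0.015,0]]]' | sed -n '1,2p;4p'
python3 -m pendant '[[[-0.06,0.014,-0.022,0],[-0.06,0.014,-0.022,0],[-0.058,0.013,-0.028,0],[-0.058,0.013,-0.028,0],[-0.055,0.013,-0.033,0],[-0.055,0.013,-0.033,0],[0,0,0,0]]]' | sed -n '1,2p;4p'
```

```text
t: 13.25
tool_pos: [0.5646, -0.0703, 0.1782]
ft_force: [3.7, -0.9, 2.7]
t: 14.12
tool_pos: [0.5428, -0.0652, 0.1676]
ft_force: [3.3, 1.5, 1.8]
```

```bash
python3 -m pendant '[[[-0.052,0.012,-0.038,0],[-0.051,0.012,-0.039,0],[-0.048,0.011,-0.044,0],[-0.047,0.011,-0.044,0],[-0.043,0.01,-0.048,0],[-0.043,0.01,-0.049,0],[0,0,0,0]]]' | sed -n '1,2p;4p'
python3 -m pendant '[[[-0.038,0.009,-0.052,0],[-0.038,0.009,-0.053,0],[-0.033,0.008,-0.056,0],[-0.033,0.007,-0.057,0],[-0.027,0.006,-0.059,0],[-0.027,0.006,-0.06,0],[0,0,0,0]]]' | sed -n '1,2p;4p'
```

```text
t: 15.0
tool_pos: [0.5253, -0.0618, 0.1518]
ft_force: [0.1, 0.6, 1.1]
t: 15.88
tool_pos: [0.5144, -0.0588, 0.1318]
ft_force: [-0.6, -0.3, -0.4]
```

Force reads near zero where a few newtons were expected, so I'll check the hook numerically (tab position in both views, predicted for hooked versus unhooked) before pushing further.

```bash
python3 look.py e3.png | head -1
python3 - <<'E'
from h import *
for f in ("e2","e3"):
    g=cv2.cvtColor(cv2.imread(f"pics/{f}.png"),cv2.COLOR_BGR2GRAY)[100:250,540:690]
    for th in (60,70):
        ys,xs=np.where(g<th); print(f,th,"row",175+(100+ys.min())/5,"col",310+(140+xs[ys<ys.min()+12].mean())/5)
x=np.array([.974,-.227,0]);y=np.array([.227,.974,0]);o=np.array([.606,-.081,0])
def proj(n,p):
    c=viewer.calibration(n);v=np.array(c["R"])@p+c["t"];v=np.array(c["mtx"])@v;return v[:2]/v[2]
M=lambda a,b,c:o+x*a/1e3+y*b/1e3+[0,0,c/1e3]
from scipy.optimize import brentq
def tab(q,ztip,st):
    xc=-30-18*np.cos(q-.17); zc=80+18*np.sin(q-.17)
    e=brentq(lambda e:zc+(77.5+st)*np.sin(e)-11*np.cos(e)-ztip,-1,.5)
    return proj("side",M(xc+(70+st)*np.cos(e)-39*np.sin(e),0,zc+(70+st)*np.sin(e)+39*np.cos(e))), xc+(77.5+st)*np.cos(e)+11*np.sin(e)
print("d3 model",tab(2.1,64,0)); print("e2 model",tab(1.63,64,0))
for q in(.25,.15,0): print(q,"hooked",tab(q,64,6),"on top unstretched",tab(q,72,0))
E
```

```text
15.875 [ 0.5144 -0.0588  0.1318] [-0.6 -0.3 -0.4]
e2 60 row 204.6 col 350.98347826086956
e2 70 row 203.8 col 351.3983805668016
e3 60 row 207.4 col 344.1904761904762
e3 70 row 206.6 col 343.4879194630872
d3 model (array([355.26263399, 202.07560755]), np.float64(47.37714629345156))
e2 model (array([352.00809552, 202.5669393 ]), np.float64(38.56995188361521))
0.25 hooked (array([345.6907948 , 203.26929701]), np.float64(34.453867481196276)) on top unstretched (array([342.00052655, 201.16565769]), np.float64(29.76320221006573))
0.15 hooked (array([345.36756074, 203.34598452]), np.float64(34.760108079021435)) on top unstretched (array([341.5844294 , 201.29742129]), np.float64(29.906616723296942))
0 hooked (array([344.99455659, 203.46051623]), np.float64(35.47861435507789)) on top unstretched (array([341.07307298, 201.49610616]), np.float64(30.379258964576714))
```

```bash
python3 -m pendant '[[[-0.018,0.004,-0.05,0],[-0.017,0.004,-0.05,0],[-0.012,0.003,-0.044,0],[-0.012,0.003,-0.044,0],[0,0,0,0]]]' | sed -n '1,2p;4p'
python3 -m pendant '[[[-0.007,0.002,-0.032,0],[-0.007,0.002,-0.032,0],[0,0,-0.01,0],[0,0,0,0]]]' | sed -n '1,2p;4p'
```

```text
t: 16.6
tool_pos: [0.511, -0.058, 0.1206]
ft_force: [0.2, 0.5, -0.1]
t: 17.1
tool_pos: [0.5104, -0.0578, 0.1164]
ft_force: [0.3, 0.3, 0.1]
```

```bash
python3 -m pendant '[[[0,0,-0.015,0],[0,0,-0.015,0],[0,0,-0.015,0],[0,0,0,0]]]' | sed -n '1,2p;4p'; python3 look.py f1.png | head -1
```

```text
t: 17.6
tool_pos: [0.5104, -0.0578, 0.1136]
ft_force: [0.3, -0.0, -0.2]
17.6 [ 0.5104 -0.0578  0.1136] [ 0.3 -0.  -0.2]
```

View pics/f1.png

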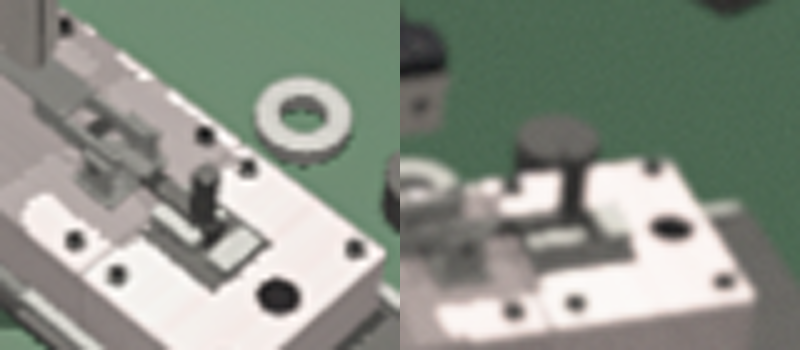

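Final picture f1 shows the parting gap closed and the lever flat under the finger. The tab top is at crop (573,150), i.e. pixel (344.6,205). Corrected for bias that is (345.2,203.2); the hooked model gives (345.0,203.5) and riding on top would give (341.1,201.5). The fingertip at z 91.6 mm feels no force, so the lever lies at q ≤ 0.01. Retreating and handing in.

```bash
python3 -m pendant '[[[0,0,0.2,0],[0,0,0.5,0],[0,0,0.8,0],[0,0,0.5,0],[0,0,0,0],[0,0,0,0]]]' | sed -n '1,2p;4p'; python3 look.py g1.png | head -1
python3 - <<'E'
from h import *
a=cv2.imread("pics/f1.png").astype(int);b=cv2.imread("pics/g1.png").astype(int)
print("side keeper/tab crop mean diff",abs(a-b)[120:260,530:660].mean())
for f in ("f1","g1"):
    g=cv2.cvtColor(cv2.imread(f"pics/{f}.png"),cv2.COLOR_BGR2GRAY)[100:250,562:600]
    ys,xs=np.where(g<60); print(f,175+(100+ys.min())/5,310+(162+xs[ys<ys.min()+15].mean())/5)
r.close_job()
E
```

```text
t: 18.45
tool_pos: [0.5098, -0.0576, 0.2334]
ft_force: [0.1, -0.6, -0.1]
18.45 [ 0.5098 -0.0576  0.2334] [ 0.1 -0.6 -0.1]
side keeper/tab crop mean diff 3.843150183150183
f1 207.4 344.5990476190476
g1 207.2 344.5035897435897
the job is handed in; nothing more can be done
```

The mould is closed and latched, and I handed the job in at about 18.5 s of the 58 s allowed; no verdict was reported.

**What I did:** With the closed fingers I pushed the lever from behind until the claw's tooth fell into the keeper's slot under its own weight, with the lever at about 2.1 rad. I then went over the lever and swung it down along its arc from the keeper side until it lay flat. Last, I backed the arm off straight up. The wrist force I read between moves never passed about 6 N, but I did not sample it during the moves.

**What the last checks showed:**
- **Halves:** the parting gap is gone in the last picture.
- **Lever:** it is flat in the picture. The fingertip came down to z 91.6 mm with no contact force, which puts it at about 0.01 rad or less.
- **Tooth:** by eye, the tab top fits the hooked position to within about 0.5 px. The unhooked position would be about 4 px away.
- **After backing off:** the tab moved by no more than 0.2 px, and the arm touches nothing.
- **Bystanders:** I kept clear of them, and the ring and disc looked unmoved. I did not measure any of them.

**What disagreed or went unmeasured:**
- **Mould position:** the wrist and fixed cameras differed by about 7 mm sideways. I used a value in between, which the push could tolerate.
- **Push force:** the force I read was near zero at 0.55 rad and below, where I expected about 5 N at 0.55 rad. I don't have an explanation for that.
- **Threshold reading:** the dark-pixel measurement put the tab top about 2 px lower than my reading by eye, perhaps because of the dark disc behind it.
- **Claw pull:** I did not measure it directly. The geometry suggests about 60 N, against the 20 N required.

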